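# Close a food slicer down to its thickness mark with the thumbwheel

## Task

The food slicer is set for slices that are too thick. With a fingertip pressing lightly on top of its knurled thickness wheel, roll the wheel, in as many strokes as it takes, until the stop plate has closed far enough that its yellow pointer lines up with the red mark on the scale. Work only by the wheel: do not grip anything, do not push on the plate or the red mark, do not shift the slicer or its carriage, leave everything else on the counter where it stands, and finish with your hand clear.

Things in the scene. Friction and masses are not known exactly. Their poses are not given: they have to be found in the camera images.
- slicer: White food slicer, 380 x 285 mm, 4 kg, loose on rubber feet; 170 mm blade on its far half, top 0.22 m up; motor tower far left, 0.17 m. Origin: on the counter below the machine, on the cutting plane; x from its front (robot's side) to its rear, y left, z up; yaw within 0.3 rad. Adjuster housing at front left: x -0.180 to -0.045, y 0.060 to 0.160, flat top at z 0.098 (m, slicer frame).
- wheel_crown (a point): Top of the knurled thickness wheel, mid-width: (-0.100, 0.115, 0.110) m in the slicer's frame; axes as the slicer's. Black and grey cylinder, 52 mm diameter, 30 mm wide, 24 ribs 2 mm high along it (4 yellow), axle level along the slicer's y; in a slot of the adjuster housing, 12 mm proud of its top.
- thickness_wheel (a joint): Wheel angle, rad, 0 to 5.8. Rolling the wheel's top towards the slicer's front (-x, the robot's side) lowers it and closes the stop plate by 3.5 mm per rad (1.35 mm per 10 mm of rim travel); to the rear opens it. Turns with about 1.4 N at the rim and stays where it is left.
- stop_plate (a joint): How far the stop plate stands back from the blade's plane (the slice thickness), m, 0 (closed) to 0.020; driven by the wheel. The plate is the upright aluminium plate in front of the blade: x -0.178 to -0.029, top at z 0.155, face at y = this value (slicer frame, m).
- pointer_tip (a point): Tip of the yellow pointer, 2 mm wide, that the stop plate carries on a yellow arm over the dark scale at the front of the adjuster housing's top. It is at (-0.152, 0.066 + stop_plate, 0.103) m in the slicer's frame.
- gauge_mark (a point): End of the red mark: a red tab 2 mm wide, 25 mm long, lying over the same dark scale and hooked over the housing's front edge; white ticks every 5 mm. Pointer and mark line up when this point and the pointer tip have the same y in the slicer's frame. It stands at a thickness of 4 to 8 mm. Not to be moved.
- memory_tab (a joint): Where the red mark stands on the scale, m: the stop_plate value at which the pointer lines up with it. A stiff red slide, set beforehand; not to be touched.
- carriage_handle (a point): Black handle of the food carriage, the aluminium tray on the slicer's right, which slides along the slicer's x. To be left where it is.
- food_pusher: Grey and black food pusher, 100 x 80 mm, 56 mm high, on the counter to the left of the slicer. Origin under its centre. Bystander.
- sugar_bowl: White ceramic sugar bowl, 110 mm wide, 70 mm high, two blue ears. Origin under its centre. Bystander.
- sugar_lid: White lid with blue knob, lying on the sugar bowl, 94 mm. Origin at the centre of its rim's underside. Bystander.
- cruet: Amber glass cruet with handle, 72 mm wide, 135 mm high. Origin under its centre. Bystander.
- stopper: Green glass cruet stopper standing on its head, 32 mm wide, 48 mm high. Origin under its centre. Bystander.
- mug: Blue mug, 80 mm wide, 95 mm high. Origin under its centre. Bystander.
- ladle: Black nylon ladle lying to the right of the slicer, 335 mm long, up to 55 mm high. Origin under its bowl. Bystander.

How it is judged:
By the outcome, as a careful person would: the job done as asked, in the order asked, and still so for the second after the job is handed in, with the robot touching nothing.
It also fails if it takes over 64 s, if anything falls off the work surface, if the arm or the gripper's body presses on something with over 40 N, if the wrist force passes 120 N, or if a joint passes its speed limit or range.

## Robot

A 7-joint arm with a two-finger parallel gripper is mounted at the origin on the work surface. World frame = base frame: x ahead of the robot, y to its left, z up, the work surface at z = 0. Lengths are in m, angles in rad, forces in N, time in s.
With the tool pointing down it reaches from about 0.375 to 0.925 m from the base axis. Payload 3.1 kg.
Tool frame: the origin (TCP) lies at the very end of the fingers, on their centre line; the grasp point (between the pads) lies 19 mm behind it; z points along the fingers, y is the line along which they close (so a half turn about z gives the same grasp; the last joint's range is limited). The gripper opens to 85 mm and grips with 20 to 120 N. Pads are 22 mm wide; open, the fingers measure 114 mm over their backs; the gripper's body (76 mm by 85 mm) begins 54 mm behind the grasp point. The pads swing forward as they close: fully open they stand 13 mm farther back than shut.
Start: joints at [-1.38, 0.383, 0.044, 1.598, -0.018, 1.161, -0.05], TCP at [0.185, 0.623, 0.231] pointing down, gripper open.
Joint ranges: [-2.61, 2.61], [-0.41, 2.15], [-1.48, 1.57], [0, 2.5], [-1.57, 4.71], [0.05, 1.97], [-2.85, 2.85]. Speed limits (rad/s): [2.79, 2.79, 3.14, 3.14, 3.14, 3.14, 3.14].

## Interface

Orientations are given as [roll, pitch, yaw] about the fixed x, y, z axes, in that order (R = Rz(yaw) Ry(pitch) Rx(roll)).
In Python, from plant import bot, cams gives the robot as it stands.
- The arm moves only by the tool step_arm, never from a script. Its argument "plan" is a list of rows, each a list of 7 numbers: the closure, from 0 (fully open) to 1 (shut), then the shift along the world's x, y, z scaled (see below), then the turn, a rotation vector about the world's x, y, z scaled (see below). A call has exactly 8 rows; each row shifts and turns the commanded pose from where the row before left it; what a row does not reach is not made up. The controller multiplies each number of a shift by 2 cm and each number of a turn by 6 degrees. A row lasts 1/12 s, in which the tool goes at most 41.7 mm and 7.16 degrees, less where a joint would pass 70% of its speed; a pose out of reach is approached as far as the arm can. A call with a number of a shift or a turn outside -1 to 1 is refused whole. A call with a gripper value outside its range is refused whole. The fingers move at their own pace and stop on an object; "grip_force" is the grip in N (left out, the last holds). Time passes only in rows, so rows that do not move let the fingers close, or fill a call up. It gives the time, the measured TCP pose, the force, the opening and the grip force at its end, in the units of the state.
- bot.state(): the state, without advancing time (a new reading comes with each control period).
- cams.capture(name): name is "scene" or "top"; returns a dict with "pixels" (384x512x3 uint8, red, green, blue), "K" (3x3 intrinsics, pixels), "extrinsics" (4x4, takes a point from world to camera coordinates). Camera axes: x right, y down, z forward; pixel columns grow to the right and rows downward; lengths in m; the calibration is good to about 2 mm. A picture is of the moment at which its call begins. There is no depth.
- bot.hand_in(): hands the job in; it is judged then, once.
The state is a dict: "time_s": time; "q": joint angles; "joint_velocities": joint speeds; "joint_torque": joint torques, N m; "tcp_pos": TCP position; "orientation": TCP orientation; "contact_force": force on the tool from outside, world axes, zero at the start; "torque": the same for the moment, N m; "gripper_width": opening from 0.0 (shut) to 1.0 (fully open); "grasp_force": force on a finger pad.
Only numpy, scipy, OpenCV 4.12 (cv2) and the standard library are available. Lean on these libraries where they do the work, as an engineer would, in place of code of your own. Each camera call takes 0.05 s, during which the arm holds its last target. There are 200 camera calls.

## Working session

There is one attempt and no reset: what is moved stays moved. The work goes in short steps, Python scripts to look and compute and a tool call to move; the robot and the scene stay as the last step left them, time stands still between calls to the robot, and variables do not carry over. Pictures are saved under pics/ and viewed, at most 10 in all, crops included, and the job is handed in when it is done.

Besides the shell and the picture viewer there is one more tool, called by a JSON object that holds its "fn" and its "kwargs", one argument or row to a line. step_arm: Moves the arm, as the interface text tells. Shifts and turns lie within -1 to 1; 1 stands for 2 cm of shift or 6 degrees of turn. Its arguments: {"type":"object","properties":{"plan":{"type":"array"},"grip_force":{"type":"number"}},"required":["plan"]}

```bash
mkdir -p pics; cat > h.py <<'E'
from plant import bot, cams
import numpy as np, cv2
def grab(n,save=None):
    c=cams.capture(n)
    if save: cv2.imwrite(f'pics/{save}.png',c['pixels'][:,:,::-1])
    return c
def ray(c,u,v):
    R=c['extrinsics'][:3,:3];t=c['extrinsics'][:3,3]
    return -R.T@t, R.T@np.linalg.inv(c['K'])@np.array([u,v,1.])
def onz(c,u,v,z):
    o,d=ray(c,u,v); return o+d*(z-o[2])/d[2]
def proj(c,p):
    q=c['K']@(c['extrinsics'][:3,:3]@np.array(p)+c['extrinsics'][:3,3]); return q[:2]/q[2]
E
python3 - <<'E'
from h import *
a=grab('scene','s0');b=grab('top','t0')
im=np.hstack([a['pixels'],b['pixels']])
s=bot.state();print(s)
for c in(a,b): print(c['K'][0,0],ray(c,256,192))
E
```

```text
{'time_s': 0.1, 'q': array([-1.37977483,  0.38380871,  0.04382916,  1.59942422, -0.01787436,
        1.16121758, -0.04990379]), 'joint_velocities': array([ 0.00229416, -0.00207946, -0.00056718, -0.00487679, -0.0022641 ,
        0.00150156, -0.00179305]), 'joint_torque': array([ 2.63168120e-03, -4.34725249e+01,  1.02912471e+00, -2.50452286e+01,
        1.08177471e-02,  5.49595017e-03,  9.91406722e-06]), 'tcp_pos': array([0.18489253, 0.62224475, 0.22997348]), 'orientation': array([-3.13913166e+00,  1.52259047e-04,  2.85286447e+00]), 'contact_force': array([-0.03976512, -0.93215038,  0.67038937]), 'torque': array([-0.01644765,  0.03623285,  0.05508963]), 'grasp_force': 0.0, 'gripper_width': 0.9992839830048187}
378.65884041613873 (array([1.16841099, 0.47476809, 0.79902936]), array([-0.61136003, -0.42912541, -0.66505944]))
416.17512135680255 (array([0.43308207, 0.03407359, 1.16090027]), array([ 0.07564645, -0.02493591, -0.99723755]))
```

View pics/t0.png

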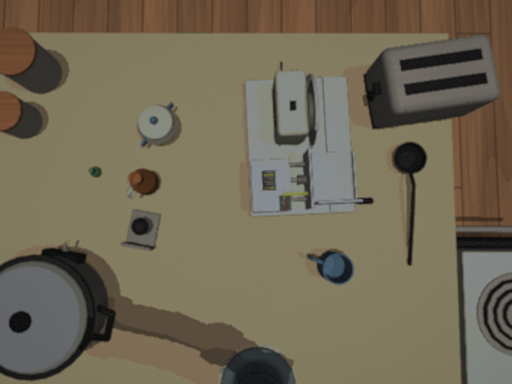

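View pics/s0.png

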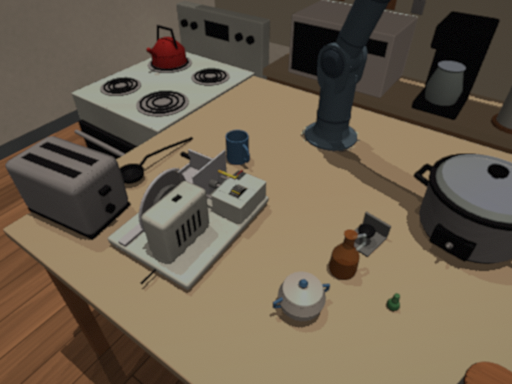

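The top view shows the slicer at columns 245-355, rows 70-215. The wheel is near (268,180), the pointer near (295,195) and the red mark near (285,202). In the scene view the adjuster is near (238,190). Next I'll zoom in on both views.

```bash
python3 - <<'E'
from h import *
a=cv2.imread('pics/s0.png');b=cv2.imread('pics/t0.png')
x=cv2.resize(b[145:220,240:320],None,fx=7,fy=7,interpolation=cv2.INTER_CUBIC)
y=cv2.resize(a[160:225,205:275],None,fx=3.4,fy=3.4,interpolation=cv2.INTER_CUBIC)
o=np.zeros((525,800,3),np.uint8);o[:,:560]=x;o[:y.shape[0],561:561+y.shape[1]]=y[:,:239]
cv2.imwrite('pics/z0.png',o)
c=grab('top');im=c['pixels'].astype(int);h=cv2.cvtColor(c['pixels'],cv2.COLOR_RGB2HSV)
sub=np.zeros(h.shape[:2],bool);sub[150:216,245:312]=1
for n,m in(('yel',(abs(h[...,0].astype(int)-28)<6)&(h[...,1]>120)&(h[...,2]>90)),('red',((h[...,0]<8)|(h[...,0]>172))&(h[...,1]>110)&(h[...,2]>60)),('dark',(h[...,2]<95))):
    k,l,st,ce=cv2.connectedComponentsWithStats((m&sub).astype(np.uint8))
    for i in range(1,k):
        if st[i,4]>3: print(n,st[i],ce[i].round(2),onz(c,*ce[i],.105).round(4))
E
```

```text
yel [264 174   9   2  18] [268.  174.5] [ 0.5581 -0.0229  0.105 ]
yel [270 187   4   2   7] [271.71 187.57] [ 0.5246 -0.0323  0.105 ]
yel [284 192  24   4  49] [295.41 193.63] [ 0.5094 -0.0925  0.105 ]
dark [291 150  20  59 428] [304.75 179.4 ] [ 0.5458 -0.1165  0.105 ]
dark [262 171  14  19 217] [268.22 180.18] [ 0.5435 -0.0234  0.105 ]
dark [279 196  12  15 159] [284.85 202.82] [ 0.4859 -0.0656  0.105 ]
```

View pics/z0.png

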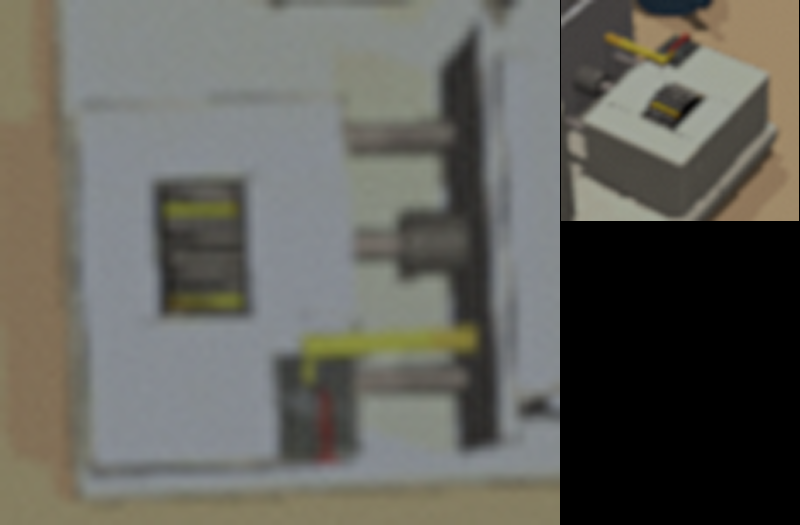

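The zoomed crop shows the wheel slot centred at about pixel (268.5,180.2), the pointer stub at about column 284.1 and the red mark at about column 286.6. At about 2.55 mm per pixel the gap is roughly 6 mm. Now a sub-pixel measurement.

```bash
cat >> h.py <<'E'
def cent(w,rows,c0,c1,thr):
    out=[]
    for r in rows:
        p=w[r,c0:c1]; p=np.clip(p-np.median(p),0,None)
        if p.max()<thr: continue
        k=int(p.argmax()); lo=max(k-2,0); q=p[lo:k+3]
        out.append((c0+(q*np.arange(lo,lo+len(q))).sum()/q.sum(), r, p.max()))
    return out
def gauge(yaw,n=8,verbose=False):
    fr=[grab('top') for _ in range(n)];c=fr[0]
    im=np.mean([f['pixels'].astype(float) for f in fr],0)
    y=np.minimum(im[...,0],im[...,1])-im[...,2]; r=im[...,0]-im[...,1]
    e=np.array([-np.sin(yaw),np.cos(yaw)])
    Y=cent(y,range(196,200),280,291,12); Rr=cent(r,range(200,212),280,291,12)
    f=lambda L:[round(float(e@onz(c,u,v,.103)[:2])*1000,2) for u,v,_ in L]
    if verbose: print(np.round(Y,2).tolist(),np.round(Rr,2).tolist())
    print('pointer',f(Y),'mark',f(Rr),'gap mm',np.median(f(Y))-np.median(f(Rr)))
    return c,im
E
python3 - <<'E'
from h import *
c=grab('top')
p=onz(c,252.1,159.7,.098);q=onz(c,253.3,211.9,.098)
d=p-q;yaw=np.arctan2(d[1],d[0]);print(p,q,np.linalg.norm(d),yaw)
c,im=gauge(yaw,8,True)
u,v=268.3,180.2;cr=onz(c,u,v,.105);print('crown',cr)
# slicer yaw via base plate left edge (bright vs counter): blue channel step per row
P=[]
for r in range(90,208):
    g=np.diff(cv2.GaussianBlur(im[r:r+1,:,2],(5,1),0)[0,238:262]);k=g.argmax()
    P.append(onz(c,238+k+.5,r,.02)[:2])
P=np.array(P);vx,vy,x0,y0=cv2.fitLine(P.astype(np.float32),cv2.DIST_HUBER,0,.001,.001).ravel();print('base edge yaw',np.arctan(vy/vx))
E
```

```text
[0.59714211 0.01767414 0.098     ] [0.4627636  0.01430506 0.098     ] 0.13442074024757475 0.025066270630929557
[[284.09, 196.0, 23.5], [283.59, 197.0, 36.5], [283.55, 198.0, 36.0], [283.64, 199.0, 23.88]] [[285.87, 201.0, 23.25], [286.04, 202.0, 27.88], [286.0, 203.0, 29.38], [285.91, 204.0, 31.12], [285.98, 205.0, 34.12], [286.11, 206.0, 34.75], [286.21, 207.0, 31.25], [286.22, 208.0, 28.38], [286.16, 209.0, 31.5], [286.17, 210.0, 33.38], [286.17, 211.0, 14.5]]
pointer [-76.53, -75.18, -75.0, -75.15] mark [-80.66, -81.03, -80.85, -80.55, -80.66, -80.91, -81.08, -81.04, -80.81, -80.78, -80.7] gap mm 5.644999999999996
crown [ 0.54346032 -0.02363889  0.105     ]
base edge yaw 0.068046525
```

{"fn": "step_arm", "kwargs": {
  "plan": [
    [0.5, 0, 0, 0.5, 0, 0, 0],
    [1, 0.2, -0.5, 0.5, 0, 0, 0.5],
    [1, 0.5, -1, 0, 0, 0, 0.5],
    [1, 0.5, -1, 0, 0, 0, 0.5],
    [1, 0.5, -1, 0, 0, 0, 0.5],
    [1, 0.5, -1, 0, 0, 0, 0.5],
    [1, 0.5, -1, 0, 0, 0, 0.3],
    [1, 0.5, -1, 0, 0, 0, 0]
  ]
}}

```text
time_s: 1.27
tcp_pos: [0.2497, 0.4924, 0.2524]
orientation: [3.14, 0.0, -3.136]
contact_force: [0.5, 0.1, 0.3]
gripper_width: 0.0
grasp_force: 0.0
```

{"fn": "step_arm", "kwargs": {
  "plan": [
    [1, 0.6, -1, 0, 0, 0, 0],
    [1, 0.6, -1, 0, 0, 0, 0],
    [1, 0.6, -1, 0, 0, 0, 0],
    [1, 0.6, -1, 0, 0, 0, 0],
    [1, 0.6, -1, 0, 0, 0, 0],
    [1, 0.6, -1, 0, 0, 0, 0],
    [1, 0.6, -1, 0, 0, 0, 0],
    [1, 0.6, -1, 0, 0, 0, 0]
  ]
}}

```text
time_s: 1.93
tcp_pos: [0.3459, 0.3323, 0.2524]
orientation: [3.14, 0.001, -3.137]
contact_force: [-0.9, 0.9, 0.6]
gripper_width: -0.003
grasp_force: 0.0
```

{"fn": "step_arm", "kwargs": {
  "plan": [
    [1, 0.6, -1, 0, 0, 0, 0],
    [1, 0.6, -1, 0, 0, 0, 0],
    [1, 0.6, -1, 0, 0, 0, 0],
    [1, 0.6, -1, 0, 0, 0, 0],
    [1, 0.6, -1, 0, 0, 0, 0],
    [1, 0.6, -1, 0, 0, 0, 0],
    [1, 0.6, -1, 0, 0, 0, 0],
    [1, 0.6, -1, 0, 0, 0, 0]
  ]
}}

```text
time_s: 2.6
tcp_pos: [0.4419, 0.1722, 0.2524]
orientation: [3.14, 0.001, -3.137]
contact_force: [0.7, -0.1, -0.7]
gripper_width: 0.002
grasp_force: 0.0
```

{"fn": "step_arm", "kwargs": {
  "plan": [
    [1, 0.6, -1, 0, 0, 0, 0],
    [1, 0.6, -1, 0, 0, 0, 0],
    [1, 0.6, -1, 0, 0, 0, 0],
    [1, 0.6, -1, 0, 0, 0, 0],
    [1, 0.6, -1, 0, 0, 0, 0],
    [1, 0.6, -1, 0, 0, 0, 0],
    [1, 0.6, -1, 0, 0, 0, 0],
    [1, 0.6, -1, 0, 0, 0, 0]
  ]
}}

```text
time_s: 3.27
tcp_pos: [0.538, 0.0122, 0.2524]
orientation: [3.141, 0.001, -3.137]
contact_force: [-0.2, -0.4, 0.2]
gripper_width: -0.004
grasp_force: 0.0
```

{"fn": "step_arm", "kwargs": {
  "plan": [
    [1, 0.7, -0.9, 0, 0, 0, 0],
    [1, 0, -0.9, -0.5, 0, 0, 0],
    [1, 0, 0, -1, 0, 0, 0],
    [1, 0, 0, -1, 0, 0, 0],
    [1, 0, 0, -1, 0, 0, 0],
    [1, 0, 0, -1, 0, 0, 0],
    [1, 0, 0, -1, 0, 0, 0],
    [1, 0, 0, -0.7, 0, 0, 0]
  ]
}}

```text
time_s: 3.93
tcp_pos: [0.5507, -0.0226, 0.1264]
orientation: [3.141, -0.001, -3.137]
contact_force: [-0.1, -0.3, 1.0]
gripper_width: 0.001
grasp_force: 0.0
```

```bash
python3 - <<'E'
from h import *
c=grab('top');a=grab('scene')
print(bot.state()['tcp_pos'],bot.state()['contact_force'])
x=cv2.resize(c['pixels'][140:220,240:320],None,fx=5,fy=5,interpolation=cv2.INTER_CUBIC)
y=cv2.resize(a['pixels'][130:230,185:285],None,fx=4,fy=4,interpolation=cv2.INTER_CUBIC)
cv2.imwrite('pics/z1.png',np.hstack([x,y])[:,:,::-1])
E
```

```text
[ 0.54915536 -0.02260191  0.12540016] [-0.92882647 -1.0482674  -0.46815337]
```

View pics/z1.png

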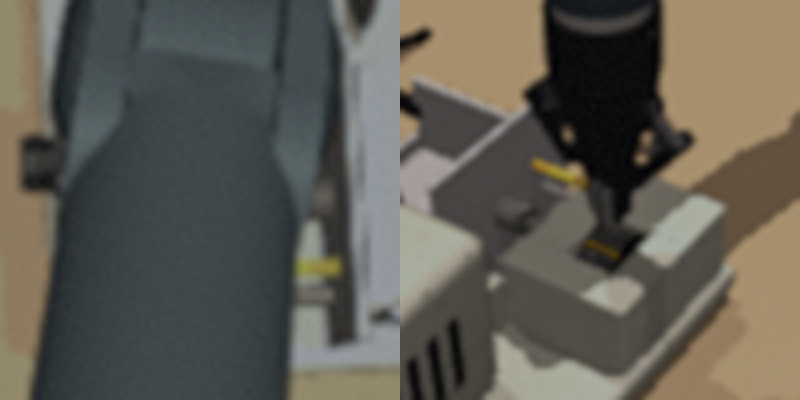

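The scene crop shows the closed fingertip just above the wheel, with the yellow rib visible behind it. The hand covers the gauge in the top view. Next I lower gently to contact.

{"fn": "step_arm", "kwargs": {
  "plan": [
    [1, 0, 0, -0.3, 0, 0, 0],
    [1, 0, 0, -0.3, 0, 0, 0],
    [1, 0, 0, -0.05, 0, 0, 0],
    [1, 0, 0, -0.05, 0, 0, 0],
    [1, 0, 0, -0.05, 0, 0, 0],
    [1, 0, 0, 0, 0, 0, 0],
    [1, 0, 0, 0, 0, 0, 0],
    [1, 0, 0, 0, 0, 0, 0]
  ]
}}

```text
time_s: 4.7
tcp_pos: [0.5513, -0.0229, 0.1126]
orientation: [3.142, 0.001, -3.137]
contact_force: [0.1, -0.5, 1.6]
gripper_width: -0.002
grasp_force: 0.0
```

{"fn": "step_arm", "kwargs": {
  "plan": [
    [1, 0, 0, -0.05, 0, 0, 0],
    [1, 0, 0, -0.05, 0, 0, 0],
    [1, 0, 0, -0.05, 0, 0, 0],
    [1, 0, 0, 0, 0, 0, 0],
    [1, 0, 0, 0, 0, 0, 0],
    [1, 0, 0, 0, 0, 0, 0],
    [1, 0, 0, 0, 0, 0, 0],
    [1, 0, 0, 0, 0, 0, 0]
  ]
}}

```text
time_s: 5.37
tcp_pos: [0.5517, -0.0229, 0.1098]
orientation: [3.141, 0.001, -3.137]
contact_force: [-0.0, -0.7, 5.2]
gripper_width: 0.002
grasp_force: 2.7
```

{"fn": "step_arm", "kwargs": {
  "plan": [
    [1, -0.1, 0, -0.02, 0, 0, 0],
    [1, -0.1, 0, 0, 0, 0, 0],
    [1, -0.1, 0, 0, 0, 0, 0],
    [1, -0.1, 0, 0, 0, 0, 0],
    [1, -0.1, 0, 0, 0, 0, 0],
    [1, -0.1, 0, 0, 0, 0, 0],
    [1, -0.1, 0, 0, 0, 0, 0],
    [1, 0, 0, 0, 0, 0, 0]
  ]
}}

```text
time_s: 6.03
tcp_pos: [0.5372, -0.0235, 0.1094]
orientation: [-3.141, 0.001, -3.138]
contact_force: [-0.2, -0.6, 6.8]
gripper_width: 0.006
grasp_force: 3.1
```

```bash
python3 - <<'E'
from h import *
t=cv2.imread('pics/t0.png')[:,:,::-1].astype(float)
im=np.mean([grab('top')['pixels'].astype(float) for _ in range(4)],0)
for i in(t,im):
    y=np.minimum(i[...,0],i[...,1])-i[...,2]
    p=y[191:196,298:314].sum(0); p=p-p[-3:].mean(); print(p.round())
    pk=p[2:7].mean();k=np.where(p>pk/2)[0][-1];print(298+k+(p[k]-pk/2)/(p[k]-p[k+1]))
E
```

```text
[232. 240. 248. 258. 247. 239. 231. 258. 267. 217. 111.  37.  29.   9.
  -4.  -5.]
307.8933962264151
[-12.  63. 188. 267. 264. 256. 252. 262. 284. 287. 214.  73.  19.  19.
   1. -20.]
308.6464539007092
```

The plate moved about 1.9 mm for 14 mm of stroke, as expected, so there is no slip. Second stroke.

{"fn": "step_arm", "kwargs": {
  "plan": [
    [1, 0, 0, 0.5, 0, 0, 0],
    [1, 0.35, 0, 0.1, 0, 0, 0],
    [1, 0.4, 0, 0, 0, 0, 0],
    [1, 0, 0, -0.2, 0, 0, 0],
    [1, 0, 0, -0.2, 0, 0, 0],
    [1, 0, 0, -0.1, 0, 0, 0],
    [1, 0, 0, -0.05, 0, 0, 0],
    [1, 0, 0, 0, 0, 0, 0]
  ]
}}

```text
time_s: 6.9
tcp_pos: [0.5521, -0.0227, 0.1099]
orientation: [3.141, -0.0, -3.137]
contact_force: [-0.7, 0.2, 2.4]
gripper_width: -0.002
grasp_force: 1.8
```

{"fn": "step_arm", "kwargs": {
  "plan": [
    [1, 0, 0, -0.05, 0, 0, 0],
    [1, 0, 0, -0.02, 0, 0, 0],
    [1, -0.1, 0, 0, 0, 0, 0],
    [1, -0.15, 0, 0, 0, 0, 0],
    [1, -0.15, 0, 0, 0, 0, 0],
    [1, -0.15, 0, 0, 0, 0, 0],
    [1, -0.15, 0, 0, 0, 0, 0],
    [1, 0, 0, 0, 0, 0, 0]
  ]
}}

```text
time_s: 7.57
tcp_pos: [0.5394, -0.0233, 0.1096]
orientation: [3.142, 0.003, -3.138]
contact_force: [-0.1, 0.1, 6.7]
gripper_width: 0.001
grasp_force: 3.4
```

{"fn": "step_arm", "kwargs": {
  "plan": [
    [1, 0, 0, 0.5, 0, 0, 0],
    [1, 0.35, 0, 0.1, 0, 0, 0],
    [1, 0.35, 0, 0, 0, 0, 0],
    [1, 0, 0, -0.2, 0, 0, 0],
    [1, 0, 0, -0.2, 0, 0, 0],
    [1, 0, 0, -0.1, 0, 0, 0],
    [1, 0, 0, -0.1, 0, 0, 0],
    [1, 0, 0, 0, 0, 0, 0]
  ]
}}

```text
time_s: 8.23
tcp_pos: [0.5538, -0.0227, 0.1094]
orientation: [3.141, 0.003, -3.137]
contact_force: [0.8, -0.1, 5.2]
gripper_width: -0.003
grasp_force: 2.6
```

```bash
python3 - <<'E'
from h import *
im=np.mean([grab('top')['pixels'].astype(float) for _ in range(4)],0)
y=np.minimum(im[...,0],im[...,1])-im[...,2]
p=y[191:196,298:316].sum(0); p=p-p[-3:].mean()
pk=p[4:9].mean();k=np.where(p>pk/2)[0][-1];print(p.round(),298+k+(p[k]-pk/2)/(p[k]-p[k+1]))
s=bot.state();print(s['tcp_pos'],s['contact_force'])
E
```

```text
[254. 275. 282. 285. 289. 275. 269. 278. 300. 308. 267. 162.  67.  30.
   4.   4.   7. -11.] 309.22236727589205
[ 0.55386392 -0.02272785  0.10945589] [0.9369298  0.03021319 5.26359888]
```

{"fn": "step_arm", "kwargs": {
  "plan": [
    [1, -0.05, 0, -0.02, 0, 0, 0],
    [1, -0.1, 0, 0, 0, 0, 0],
    [1, -0.1, 0, 0, 0, 0, 0],
    [1, -0.1, 0, 0, 0, 0, 0],
    [1, -0.1, 0, 0, 0, 0, 0],
    [1, -0.1, 0, 0, 0, 0, 0],
    [1, 0, 0, 0, 0, 0, 0],
    [1, 0, 0, 0.5, 0, 0, 0]
  ]
}}

```text
time_s: 9.1
tcp_pos: [0.5402, -0.0229, 0.1172]
orientation: [-3.141, -0.002, -3.137]
contact_force: [-1.4, -0.1, -0.9]
gripper_width: -0.003
grasp_force: 0.0
```

{"fn": "step_arm", "kwargs": {
  "plan": [
    [1, 0, 0, 1, 0, 0, 0],
    [1, 0, 0.5, 1, 0, 0, 0],
    [1, 0, 1, 1, 0, 0, 0],
    [1, 0, 1, 0, 0, 0, 0],
    [1, 0, 1, 0, 0, 0, 0],
    [1, 0, 1, 0, 0, 0, 0],
    [1, 0, 1, 0, 0, 0, 0],
    [1, 0, 1, 0, 0, 0, 0]
  ]
}}

```text
time_s: 9.77
tcp_pos: [0.54, 0.1077, 0.1776]
orientation: [-3.141, -0.002, -3.137]
contact_force: [0.7, -0.0, 0.3]
gripper_width: 0.001
grasp_force: 0.0
```

```bash
python3 - <<'E'
from h import *
c,im=gauge(.025,10,True)
cv2.imwrite('pics/z2.png',cv2.resize(im[170:220,250:320].astype(np.uint8),None,fx=8,fy=8,interpolation=cv2.INTER_CUBIC)[:,:,::-1])
E
```

```text
[[285.85, 196.0, 25.0], [285.4, 197.0, 31.8], [285.47, 198.0, 31.4], [285.53, 199.0, 24.7]] [[285.9, 201.0, 25.0], [286.05, 202.0, 30.7], [286.03, 203.0, 33.4], [285.9, 204.0, 34.5], [285.98, 205.0, 38.8], [286.11, 206.0, 38.9], [286.19, 207.0, 35.1], [286.22, 208.0, 31.5], [286.17, 209.0, 34.7], [286.17, 210.0, 37.3], [286.19, 211.0, 16.0]]
pointer [-80.97, -79.74, -79.85, -79.92] mark [-80.72, -81.03, -80.91, -80.5, -80.62, -80.88, -81.01, -81.02, -80.81, -80.75, -80.71] gap mm 0.9250000000000114
```

View pics/z2.png

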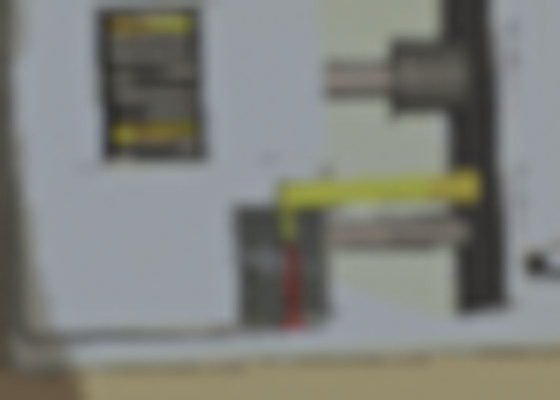

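The mark and pointer now nearly touch, with the pointer at about (287,225) and the mark at about (292,275) in the crop. About 0.9 mm remains, so I need one more 7 mm stroke.

{"fn": "step_arm", "kwargs": {
  "plan": [
    [1, 0.1, -1, 0, 0, 0, 0],
    [1, 0.3, -1, 0, 0, 0, 0],
    [1, 0, -1, 0, 0, 0, 0],
    [1, 0, -1, 0, 0, 0, 0],
    [1, 0, -1, 0, 0, 0, 0],
    [1, 0, -1, -1, 0, 0, 0],
    [1, 0, -0.5, -1, 0, 0, 0],
    [1, 0, 0, -0.7, 0, 0, 0]
  ]
}}

```text
time_s: 10.93
tcp_pos: [0.5482, -0.0278, 0.1232]
orientation: [-3.14, -0.001, 3.139]
contact_force: [-0.2, -0.4, -0.0]
gripper_width: 0.0
grasp_force: 0.0
```

{"fn": "step_arm", "kwargs": {
  "plan": [
    [1, 0, 0, -0.3, 0, 0, 0],
    [1, 0, 0, -0.2, 0, 0, 0],
    [1, 0, 0, -0.1, 0, 0, 0],
    [1, 0, 0, -0.1, 0, 0, 0],
    [1, 0, 0, 0, 0, 0, 0],
    [1, 0, 0, 0, 0, 0, 0],
    [1, 0, 0, 0, 0, 0, 0],
    [1, 0, 0, 0, 0, 0, 0]
  ]
}}

```text
time_s: 11.6
tcp_pos: [0.5496, -0.0227, 0.1106]
orientation: [3.141, 0.001, -3.137]
contact_force: [0.6, 0.1, 0.3]
gripper_width: 0.001
grasp_force: 0.0
```

{"fn": "step_arm", "kwargs": {
  "plan": [
    [1, 0, 0, -0.05, 0, 0, 0],
    [1, 0, 0, -0.05, 0, 0, 0],
    [1, 0, 0, 0, 0, 0, 0],
    [1, 0, 0, 0, 0, 0, 0],
    [1, 0, 0, 0, 0, 0, 0],
    [1, 0, 0, 0, 0, 0, 0],
    [1, 0, 0, 0, 0, 0, 0],
    [1, 0, 0, 0, 0, 0, 0]
  ]
}}

```text
time_s: 12.27
tcp_pos: [0.5509, -0.0227, 0.1098]
orientation: [3.141, 0.003, -3.137]
contact_force: [-0.1, 0.5, 6.4]
gripper_width: 0.004
grasp_force: 3.0
```

{"fn": "step_arm", "kwargs": {
  "plan": [
    [1, -0.05, 0, -0.02, 0, 0, 0],
    [1, -0.1, 0, 0, 0, 0, 0],
    [1, -0.1, 0, 0, 0, 0, 0],
    [1, -0.1, 0, 0, 0, 0, 0],
    [1, -0.05, 0, 0, 0, 0, 0],
    [1, 0, 0, 0, 0, 0, 0],
    [1, 0, 0, 0, 0, 0, 0],
    [1, 0, 0, 0.5, 0, 0, 0]
  ]
}}

```text
time_s: 12.93
tcp_pos: [0.5406, -0.0229, 0.1173]
orientation: [-3.141, -0.001, -3.137]
contact_force: [-0.4, 0.4, 0.1]
gripper_width: -0.001
grasp_force: 0.0
```

{"fn": "step_arm", "kwargs": {
  "plan": [
    [1, 0, 0, 1, 0, 0, 0],
    [1, 0, 0.5, 1, 0, 0, 0],
    [1, 0, 1, 1, 0, 0, 0],
    [1, 0, 1, 0, 0, 0, 0],
    [1, 0, 1, 0, 0, 0, 0],
    [1, 0, 1, 0, 0, 0, 0],
    [1, 0, 1, 0, 0, 0, 0],
    [1, 0, 1, 0, 0, 0, 0]
  ]
}}

```text
time_s: 13.6
tcp_pos: [0.5405, 0.1079, 0.1779]
orientation: [-3.141, -0.001, -3.137]
contact_force: [0.2, -0.1, 0.5]
gripper_width: 0.004
grasp_force: 0.0
```

```bash
python3 - <<'E'
from h import *
c,im=gauge(.025,10,True)
a=cv2.resize(im[186:216,272:302].astype(np.uint8),(400,400),interpolation=cv2.INTER_CUBIC)
s=np.mean([grab('scene')['pixels'].astype(float) for _ in range(6)],0)
b=cv2.resize(s[160:190,220:250].astype(np.uint8),(400,400),interpolation=cv2.INTER_CUBIC)
cv2.imwrite('pics/z3.png',np.hstack([a,b])[:,:,::-1])
E
```

```text
[[286.0, 196.0, 36.5], [285.58, 197.0, 38.6], [285.57, 198.0, 33.7], [285.6, 199.0, 23.2]] [[285.87, 201.0, 25.2], [286.02, 202.0, 31.2], [286.0, 203.0, 32.7], [285.92, 204.0, 35.0], [285.97, 205.0, 39.1], [286.1, 206.0, 39.0], [286.21, 207.0, 34.8], [286.21, 208.0, 32.3], [286.17, 209.0, 35.1], [286.17, 210.0, 37.3], [286.21, 211.0, 15.6]]
pointer [-81.34, -80.19, -80.09, -80.1] mark [-80.64, -80.94, -80.84, -80.55, -80.61, -80.87, -81.07, -80.99, -80.82, -80.74, -80.77] gap mm 0.6749999999999972
```

View pics/z3.png

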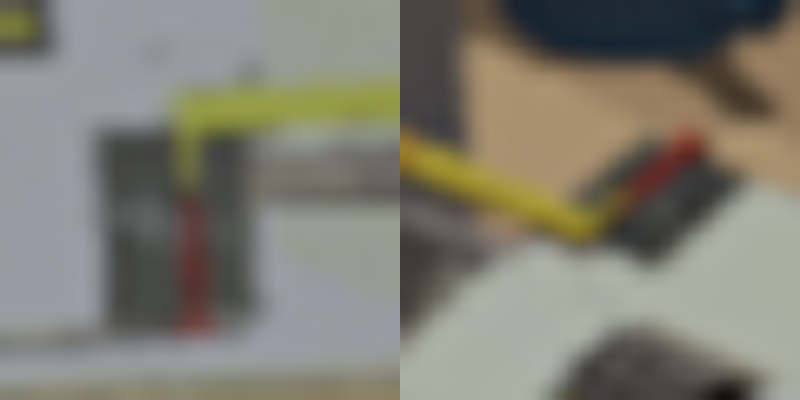

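The left crop shows the pointer at about x=188 and the mark at about x=192, nearly collinear. The scene crop also shows them nearly in line. I'll cross-check with the scene camera and the arm-end edge.

```bash
cat >> h.py <<'E'
def check(yaw=.025,n=6):
    c=grab('top');im=np.mean([c['pixels'].astype(float)]+[grab('top')['pixels'].astype(float) for _ in range(n)],0)
    y=np.minimum(im[...,0],im[...,1])-im[...,2]
    p=y[191:196,298:316].sum(0); p=p-p[-3:].mean()
    pk=p[4:9].mean();k=np.where(p>pk/2)[0][-1];print('armend',298+k+(p[k]-pk/2)/(p[k]-p[k+1]))
    p=y[191:195,276:296].sum(0);p=p-p[:3].mean();pk=p[13:18].mean();k=np.where(p>pk/2)[0][0];print('armleft',276+k-(p[k]-pk/2)/(p[k]-p[k-1]))
    c=grab('scene');im=np.mean([c['pixels'].astype(float)]+[grab('scene')['pixels'].astype(float) for _ in range(n)],0)
    R=np.array([[np.cos(yaw),np.sin(yaw)],[-np.sin(yaw),np.cos(yaw)]])
    for nm,w in(('yel',np.minimum(im[...,0],im[...,1]*1.15)-im[...,2]-45),('red',im[...,0]-im[...,1]-40)):
        pts=[]
        for v in range(164,182):
            for u in range(228,248):
                if w[v,u]>0: pts.append((*(R@onz(c,u,v,.103)[:2]*1000),w[v,u]))
        P=np.array(pts)
        for x0 in np.arange(np.floor(P[:,0].min()),P[:,0].max(),3):
            m=(P[:,0]>=x0)&(P[:,0]<x0+3)
            if m.any(): print(nm,x0,round(np.average(P[m,1],weights=P[m,2]),2),m.sum(),round(P[m,2].sum()))
E
python3 -c "from h import *;check()"
```

```text
armend 309.98837485172004
armleft 284.8499293785311
yel 438.0 -81.66 2 6
yel 441.0 -77.83 1 3
yel 456.0 -67.19 2 2
yel 459.0 -85.52 5 13
yel 462.0 -75.6 8 41
yel 465.0 -78.38 10 59
yel 468.0 -85.28 12 66
yel 471.0 -100.36 13 82
yel 474.0 -107.78 8 81
yel 477.0 -109.38 6 66
yel 480.0 -105.45 8 84
yel 483.0 -103.72 5 54
yel 486.0 -104.28 7 69
yel 489.0 -102.06 5 46
yel 492.0 -101.87 6 59
yel 495.0 -103.15 4 29
yel 498.0 -97.42 5 42
yel 501.0 -97.28 5 78
yel 504.0 -90.29 7 199
yel 507.0 -90.75 6 340
yel 510.0 -89.05 5 227
yel 513.0 -87.51 4 114
yel 516.0 -93.89 1 20
red 468.0 -76.69 2 4
red 471.0 -78.78 1 18
red 474.0 -77.0 2 22
red 477.0 -78.48 1 15
red 480.0 -75.74 1 5
red 483.0 -78.18 1 11
red 486.0 -77.26 2 13
```

```bash
cat >> h.py <<'E'
def prof(im,c,yaw,xs,kind,z=.103):
    ys=np.arange(-.092,-.066,.00025); out=[]
    w=(np.minimum(im[...,0],im[...,1])-im[...,2]) if kind=='y' else im[...,0]-im[...,1]
    for x in xs:
        uv=np.array([proj(c,(np.cos(yaw)*x-np.sin(yaw)*y,np.sin(yaw)*x+np.cos(yaw)*y,z)) for y in ys],np.float32)
        p=cv2.remap(w.astype(np.float32),uv[:,:1],uv[:,1:],cv2.INTER_LINEAR).ravel()
        k=p[12:-12].argmax()+12; s=slice(max(k-12,0),k+13); q=np.clip(p[s]-p[s].min(),0,None)
        out.append((round(x*1000),round((q*ys[s]).sum()/q.sum()*1000,2),round(float(p[k]))))
    return out
def both(yaw=.025,n=8):
    for nm in('top','scene'):
        c=grab(nm);im=np.mean([grab(nm)['pixels'].astype(float) for _ in range(n)],0)
        print(nm,'Y',prof(im,c,yaw,np.arange(.490,.508,.002),'y'));print(nm,'R',prof(im,c,yaw,np.arange(.470,.494,.002),'r'))
E
python3 - <<'E'
from h import *
both()
im=cv2.imread('pics/t0.png')[:,:,::-1].astype(float);y=np.minimum(im[...,0],im[...,1])-im[...,2]
p=y[191:195,276:296].sum(0);p=p-p[:3].mean();pk=p[13:18].mean();k=np.where(p>pk/2)[0][0];print('armleft0',276+k-(p[k]-pk/2)/(p[k]-p[k-1]))
c=grab('top');print('t0 Y',prof(im,c,.025,np.arange(.490,.508,.002),'y'))
im=cv2.imread('pics/s0.png')[:,:,::-1].astype(float);c=grab('scene');print('s0 Y',prof(im,c,.025,np.arange(.490,.508,.002),'y'))
E
```

```text
top Y [(490, np.float64(-80.79), 8), (492, np.float64(-80.41), 17), (494, np.float64(-80.36), 27), (496, np.float64(-80.39), 34), (498, np.float64(-80.54), 39), (500, np.float64(-80.64), 45), (502, np.float64(-81.17), 54), (504, np.float64(-82.1), 67), (506, np.float64(-84.42), 77), (508, np.float64(-90.12), 74)]
top R [(470, np.float64(-80.9), 31), (472, np.float64(-80.95), 32), (474, np.float64(-80.96), 33), (476, np.float64(-80.88), 36), (478, np.float64(-80.68), 37), (480, np.float64(-80.58), 35), (482, np.float64(-80.63), 32), (484, np.float64(-80.81), 30), (486, np.float64(-80.88), 29), (488, np.float64(-80.7), 25), (490, np.float64(-80.55), 16), (492, np.float64(-80.22), 6), (494, np.float64(-90.24), 0)]
scene Y [(490, np.float64(-89.98), 25), (492, np.float64(-90.05), 25), (494, np.float64(-90.08), 24), (496, np.float64(-80.14), 29), (498, np.float64(-79.07), 32), (500, np.float64(-79.22), 36), (502, np.float64(-79.62), 41), (504, np.float64(-89.98), 51), (506, np.float64(-89.92), 68), (508, np.float64(-90.19), 82)]
scene R [(470, np.float64(-79.87), 47), (472, np.float64(-78
[... 305 characters left out ...]
-76.85), 37), (494, np.float64(-77.01), 34)]
armleft0 282.9559829059829
t0 Y [(490, np.float64(-83.36), 4), (492, np.float64(-75.51), 14), (494, np.float64(-75.34), 26), (496, np.float64(-75.37), 35), (498, np.float64(-75.37), 38), (500, np.float64(-75.52), 39), (502, np.float64(-76.45), 44), (504, np.float64(-77.16), 57), (506, np.float64(-89.75), 69), (508, np.float64(-90.04), 67)]
s0 Y [(490, np.float64(-89.89), 25), (492, np.float64(-89.99), 23), (494, np.float64(-90.03), 22), (496, np.float64(-75.28), 26), (498, np.float64(-74.74), 40), (500, np.float64(-74.0), 42), (502, np.float64(-74.3), 49), (504, np.float64(-75.35), 59), (506, np.float64(-77.78), 69), (508, np.float64(-78.28), 79)]
```

The top view says the pointer is still about 0.5 mm short, and the last stroke yielded little because the arm was still settling on contact. I'll do one small final stroke, settling above the wheel first.

{"fn": "step_arm", "kwargs": {
  "plan": [
    [1, 0.2, -1, 0, 0, 0, 0],
    [1, 0, -1, 0, 0, 0, 0],
    [1, 0, -1, 0, 0, 0, 0],
    [1, 0, -1, 0, 0, 0, 0],
    [1, 0, -1, 0, 0, 0, 0],
    [1, 0, -1, -1, 0, 0, 0],
    [1, 0, -0.5, -1, 0, 0, 0],
    [1, 0, 0, -0.7, 0, 0, 0]
  ]
}}

```text
time_s: 16.77
tcp_pos: [0.5443, -0.027, 0.1228]
orientation: [-3.14, -0.0, 3.141]
contact_force: [0.0, -0.2, -0.8]
gripper_width: 0.0
grasp_force: 0.0
```

{"fn": "step_arm", "kwargs": {
  "plan": [
    [1, 0, 0, -0.2, 0, 0, 0],
    [1, 0, 0, 0, 0, 0, 0],
    [1, 0, 0, 0, 0, 0, 0],
    [1, 0, 0, 0, 0, 0, 0],
    [1, 0, 0, 0, 0, 0, 0],
    [1, 0, 0, 0, 0, 0, 0],
    [1, 0, 0, 0, 0, 0, 0],
    [1, 0, 0, 0, 0, 0, 0]
  ]
}}

```text
time_s: 17.43
tcp_pos: [0.5454, -0.0227, 0.1201]
orientation: [3.141, 0.001, -3.137]
contact_force: [0.3, -0.0, 0.9]
gripper_width: -0.0
grasp_force: 0.0
```

{"fn": "step_arm", "kwargs": {
  "plan": [
    [1, 0, 0, -0.2, 0, 0, 0],
    [1, 0, 0, -0.1, 0, 0, 0],
    [1, 0, 0, -0.1, 0, 0, 0],
    [1, 0, 0, -0.05, 0, 0, 0],
    [1, 0, 0, -0.05, 0, 0, 0],
    [1, 0, 0, -0.05, 0, 0, 0],
    [1, 0, 0, 0, 0, 0, 0],
    [1, 0, 0, 0, 0, 0, 0]
  ]
}}

```text
time_s: 18.1
tcp_pos: [0.5461, -0.0229, 0.1098]
orientation: [3.141, 0.001, -3.137]
contact_force: [-1.5, 0.4, 5.0]
gripper_width: 0.004
grasp_force: 2.8
```

{"fn": "step_arm", "kwargs": {
  "plan": [
    [1, -0.05, 0, -0.02, 0, 0, 0],
    [1, -0.1, 0, 0, 0, 0, 0],
    [1, -0.1, 0, 0, 0, 0, 0],
    [1, 0, 0, 0, 0, 0, 0],
    [1, 0, 0, 0, 0, 0, 0],
    [1, 0, 0, 0, 0, 0, 0],
    [1, 0, 0, 0, 0, 0, 0],
    [1, 0, 0, 0.5, 0, 0, 0]
  ]
}}

```text
time_s: 18.77
tcp_pos: [0.5389, -0.0229, 0.1174]
orientation: [-3.141, -0.003, -3.137]
contact_force: [-0.3, -0.3, -0.2]
gripper_width: -0.003
grasp_force: 0.0
```

{"fn": "step_arm", "kwargs": {
  "plan": [
    [1, 0, 0, 1, 0, 0, 0],
    [1, 0, 0.5, 1, 0, 0, 0],
    [1, 0, 1, 1, 0, 0, 0],
    [1, 0, 1, 0, 0, 0, 0],
    [1, 0, 1, 0, 0, 0, 0],
    [1, 0, 1, 0, 0, 0, 0],
    [1, 0, 1, 0, 0, 0, 0],
    [1, 0, 1, 0, 0, 0, 0]
  ]
}}

```text
time_s: 19.43
tcp_pos: [0.5388, 0.1077, 0.178]
orientation: [-3.141, -0.002, -3.137]
contact_force: [0.0, -0.2, -0.9]
gripper_width: -0.002
grasp_force: 0.0
```

```bash
python3 - <<'E'
from h import *
c,im=gauge(.025,8,True);both(n=5)
y=np.minimum(im[...,0],im[...,1])-im[...,2]
p=y[191:195,276:296].sum(0);p=p-p[:3].mean();pk=p[13:18].mean();k=np.where(p>pk/2)[0][0];print('armleft',276+k-(p[k]-pk/2)/(p[k]-p[k-1]))
p=y[191:196,298:316].sum(0); p=p-p[-3:].mean();pk=p[4:9].mean();k=np.where(p>pk/2)[0][-1];print('armend',298+k+(p[k]-pk/2)/(p[k]-p[k+1]))
s=np.mean([grab('scene')['pixels'].astype(float) for _ in range(6)],0)
a=cv2.resize(im[186:216,272:302].astype(np.uint8),(400,400),interpolation=cv2.INTER_CUBIC)
b=cv2.resize(s[160:190,220:250].astype(np.uint8),(400,400),interpolation=cv2.INTER_CUBIC)
cv2.imwrite('pics/z4.png',np.hstack([a,b])[:,:,::-1])
E
```

```text
[[286.06, 196.0, 35.25], [285.68, 197.0, 38.25], [285.79, 198.0, 32.88], [285.79, 199.0, 22.5]] [[285.88, 201.0, 25.38], [286.04, 202.0, 30.62], [286.01, 203.0, 33.0], [285.9, 204.0, 34.5], [285.97, 205.0, 39.5], [286.1, 206.0, 38.12], [286.22, 207.0, 35.5], [286.22, 208.0, 32.25], [286.15, 209.0, 34.75], [286.17, 210.0, 37.62], [286.19, 211.0, 16.12]]
pointer [-81.5, -80.45, -80.65, -80.59] mark [-80.67, -80.99, -80.84, -80.51, -80.61, -80.85, -81.1, -81.02, -80.76, -80.74, -80.71] gap mm 0.14000000000000057
top Y [(490, np.float64(-80.93), 8), (492, np.float64(-80.6), 16), (494, np.float64(-80.58), 26), (496, np.float64(-80.65), 34), (498, np.float64(-80.69), 39), (500, np.float64(-80.75), 44), (502, np.float64(-81.38), 52), (504, np.float64(-82.17), 64), (506, np.float64(-84.47), 77), (508, np.float64(-90.05), 75)]
top R [(470, np.float64(-80.9), 31), (472, np.float64(-80.96), 32), (474, np.float64(-80.96), 33), (476, np.float64(-80.86), 36), (478, np.float64(-80.67), 37), (480, np.float64(-80.57), 35), (482, np.float64(-80.64), 32), (484, np.float64(-80.83), 30), (486, np.float64
[... 218 characters left out ...]
loat64(-90.09), 24), (496, np.float64(-80.26), 28), (498, np.float64(-79.84), 31), (500, np.float64(-79.77), 38), (502, np.float64(-80.21), 45), (504, np.float64(-80.86), 51), (506, np.float64(-89.94), 68), (508, np.float64(-90.17), 82)]
scene R [(470, np.float64(-79.88), 47), (472, np.float64(-78.72), 56), (474, np.float64(-78.0), 57), (476, np.float64(-76.83), 57), (478, np.float64(-77.76), 55), (480, np.float64(-77.31), 50), (482, np.float64(-77.34), 48), (484, np.float64(-77.6), 50), (486, np.float64(-77.01), 46), (488, np.float64(-77.25), 47), (490, np.float64(-77.36), 45), (492, np.float64(-76.86), 37), (494, np.float64(-77.04), 34)]
armleft 285.17591324200913
armend 310.20189343901365
```

View pics/z4.png

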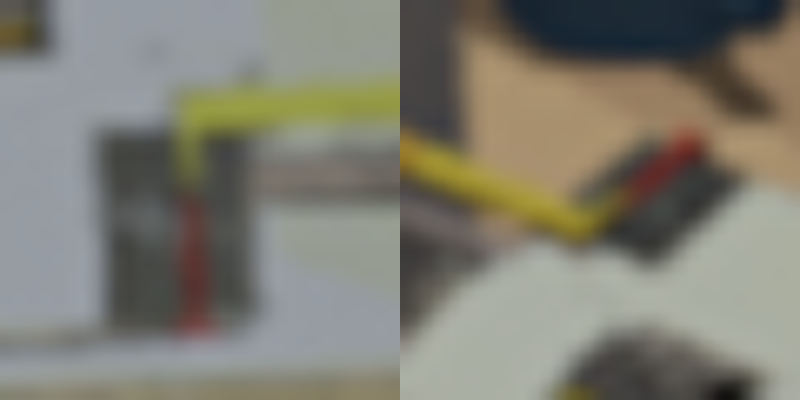

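The pointer and mark are in line: about 0.1–0.3 mm in the top view, and collinear in the scene view within its coarser resolution. The mark and slicer have not moved and the hand is clear, so I'm handing in.

```bash
python3 -c "
from plant import bot
print(bot.hand_in())"
```

```text
the job is handed in; nothing more can be done
None
```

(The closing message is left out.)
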